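# Set the tube rotator's flat upwards

### The job

Two tube rotators stand on the bench; one has a plain round spindle, the other a spindle with a milled flat. Turn the spindle that has the flat until the flat faces straight up, ready for the clip bar to be screwed on, and let go of it. Leave the plain round spindle as it is.

Things in the scene. Friction and masses are not known exactly. Their poses are not given: they have to be found in the camera images.
- flat_spindle (a joint): angle of the steel spindle that has a flat, in rad: 0 = flat facing straight up; positive = flat leans towards the rotator's own -x side (the side nearest the robot). At the start it leans 0.5 to 0.8 rad to that side. It turns freely both ways to 3 rad, with a light friction of about 0.06 N m, and stays where it is left.
- flat_spindle_mid (a point): middle of the flatted spindle, on its axis, 100 mm above the table: level steel bar, 32 mm diameter, 124 mm long between 40 mm collars (18 mm long). A flat 23 mm wide, 11 mm from the axis, runs all along it, with a dark screw hole 45 mm either side of the middle. Axes turn with it: y along the bar, away from the motor housing; z is the outward normal of the flat
- round_spindle (a joint): angle of the other rotator's spindle, in rad, 0 at the start; to be left alone.
- round_spindle_mid (a point): middle of the other spindle, same sizes, but round all over. Both rotators alike: fixed, yawed up to 0.3 rad; white motor housing (85 mm along y, 110 mm across, top 142 mm above the table) begins 81 mm from the middle on the -y side, grey end post (50 mm wide, top 130 mm) 81 mm on the +y side; only a 12 mm thick, 120 mm wide base plate below

How it is judged:
At the end, for the whole second after the job is handed in: The flat of the flat spindle faces up within 0.2 rad (11 degrees) and the spindle is at rest; the round spindle is within 0.2 rad of its starting angle (value of joint flat_spindle between -0.2 and 0.2 rad and velocity of joint flat_spindle between -0.05 and 0.05 rad/s and value of joint round_spindle between -0.2 and 0.2 rad); the robot touches nothing.
It fails at once if the plain round spindle is turned by more than 0.2 rad (value of joint round_spindle above 0.2 rad or value of joint round_spindle below -0.2 rad).
It also fails if it takes over 32 s, if anything falls off the work surface, if the arm or the gripper's body presses on something with over 40 N, if the wrist force passes 120 N, or if a joint passes its speed limit or range.

### The arm

A 6-joint arm with a two-finger parallel gripper is mounted at the origin on the work surface. World frame = base frame: x ahead of the robot, y to its left, z up, the work surface at z = 0. Lengths are in m, angles in rad, forces in N, time in s.
With the tool pointing down it reaches from about 0.225 to 0.875 m from the base axis. Payload 3.4 kg.
Tool frame: the origin (TCP) lies at the very end of the fingers, on their centre line; the grasp point (between the pads) lies 19 mm behind it (grasp_offset is the distance from the TCP to the grasp point, in m); y points along the fingers, z is the direction in which the jaws open and shut, and the axes are right-handed (so a half turn about y gives the same grasp; the last joint's range is limited). The gripper opens to 85 mm and grips with 20 to 120 N. Pads are 22 mm wide; open, the fingers measure 114 mm over their backs; the gripper's body (76 mm by 85 mm) begins 54 mm behind the grasp point. The pads swing forward as they close: fully open they stand 13 mm farther back than shut.
Start: joints at [1.103, 0.276, 1.505, -0, 1.361, -0.121], TCP at [0.195, 0.541, 0.231] pointing down, gripper open.
Joint ranges: [-2.89, 2.89], [-0.75, 2.08], [0.22, 2.7], [-1.18, 4.32], [0.11, 2.71], [-2.7, 2.7]. Speed limits (rad/s): [2.57, 2.57, 3.14, 3.14, 3.14, 3.14].

### API

Orientations are given as a unit quaternion [w, x, y, z].
In Python, from rig import get_state, get_image, sign_off, grasp_offset gives the robot as it stands.
- The arm moves only by the shell command python3 -m jog 'ROWS' [FORCE]. ROWS is JSON, one flat list of numbers, 7 for each row, row after row: the closure in counts, from 0 (fully open) to 255 (shut), then the shift along the tool's x, y, z in cm, then the turn, a rotation vector about the tool's x, y, z in units of 8 degrees (1.0 is 8 degrees). In form: [jaw, tx, ty, tz, rx, ry, rz, jaw, tx, ty, tz, rx, ry, rz, ...]. A call has 1 to 12 rows; each row is the pose to reach, as a shift and turn from the pose commanded when the call began, along the tool's axes at that moment; what a row does not reach only later rows make up. A row lasts 1/8 s, in which the tool goes at most 62.5 mm and 10.7 degrees, less where a joint would pass 70% of its speed; a pose out of reach is approached as far as the arm can. A call with a gripper value outside its range is refused whole. The fingers move at their own pace and stop on an object; FORCE is the grip in N (left out, the last holds). Time passes only in rows, so rows that repeat a pose let the fingers close. It gives the time, the measured TCP pose, the force and the opening at its end, in the units of the state.
- get_state(): the state, without advancing time (a new reading comes with each control period).
- get_image(name): name is "scene" or "top" or "wrist"; returns a dict with "color" (420x560x3 uint8, blue, green, red), "mtx" (3x3 intrinsics, pixels), "R" (3x3) and "t" (3): a world point X has camera coordinates R X + t; the wrist camera has in their place "tool_from_camera" (4x4, takes a point from camera to tool coordinates, whose origin is the TCP and whose axes are the tool frame's). Camera axes: x right, y down, z forward; pixel columns grow to the right and rows downward; lengths in m; the calibration is good to about 2 mm. The wrist camera is an equidistant fisheye: a pixel r from the principal point sees the ray r / f radians off the axis. A picture is of the moment at which its call begins: read the wrist's pose just before it. There is no depth.
- sign_off(): hands the job in, once; it reports no verdict.
The state is a dict: "clock": time; "qpos": joint angles; "qd": joint speeds; "effort": joint torques, N m; "position": TCP position; "ee_rot": TCP orientation; "contact_force": force on the tool from outside, world axes, zero at the start; "moment": the same for the moment, N m; "width": finger opening in m.
Only numpy, scipy, OpenCV 4.12 (cv2) and the standard library are available. Lean on these libraries where they do the work, as an engineer would, in place of code of your own. Each camera call takes 0.05 s, during which the arm holds its last target.

## Working session

There is one attempt and no reset: what is moved stays moved. The work goes in short steps, Python scripts to look and compute and a shell command to move; the robot and the scene stay as the last step left them, time stands still between calls to the robot, and variables do not carry over. Pictures are saved under pics/ and viewed, and the job is handed in when it is done.

```bash
mkdir -p pics; ls
python3 - <<'E'
from rig import *
import cv2
s=get_state();print({k:s[k] for k in("clock","position","ee_rot","width","qpos")},grasp_offset)
for n in("scene","top","wrist"):
    d=get_image(n);cv2.imwrite(f"pics/{n}0.png",d["color"])
    print(n,d["mtx"].tolist(),[ (k,d[k].tolist()) for k in d if k in("R","t","tool_from_camera")])
E
```

```text
pics
{'clock': 0.0, 'position': array([0.19521024, 0.5402901 , 0.2304515 ]), 'ee_rot': array([-0.69589072,  0.69711001, -0.12219441,  0.12182885]), 'width': 0.08582607640377136, 'qpos': array([ 1.10298640e+00,  2.76573752e-01,  1.50613393e+00, -5.72634493e-06,
        1.36068511e+00, -1.20971735e-01])} 0.0187
scene [[459.15628369977526, 0.0, 285.66267887326177], [0.0, 459.15628369977526, 208.16996723715656], [0.0, 0.0, 1.0]] [('R', [[-0.24486526845888407, 0.9694769925474407, 0.012464398249735146], [0.6157529037807499, 0.16542816019537418, -0.770377754935816], [-0.7489254714510206, -0.180963766360957, -0.6374658841666145]]), ('t', [0.12676637880783004, -0.24460687318433158, 1.3855768312015355])]
top [[465.5858701505697, 0.0, 280.7158325053677], [0.0, 465.5858701505697, 216.65907170765425], [0.0, 0.0, 1.0]] [('R', [[0.023862463446327892, -0.9997058386758928, -0.00433808201886524], [-0.9846670965211777, -0.022752987956576275, -0.1729537815938151], [0.17280420095248228, 0.008398669917173382, -0.9849203878876691]]), ('t', [-0.010646569323364156, 0.5570302212131905, 0.8478201293709893])]
wrist [[325.19226210127806, 0.0, 279.1856887247407], [0.0, 325.19226210127806, 203.4432977660621], [0.0, 0.0, 1.0]] [('tool_from_camera', [[0.0008198504801027994, 0.9488626299804843, 0.3156881962818815, -0.08156190289919966], [-0.0006046464308119794, -0.3156877742999813, 0.9488629319138863, -0.14206954117117296], [0.999999481123807, -0.0009688054714127002, 0.0003149096292261358, 0.0001270938659448939], [0.0, 0.0, 0.0, 1.0]])]
```

View pics/scene0.png

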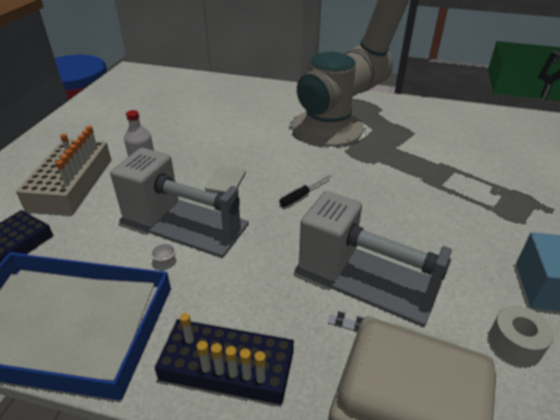

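View pics/top0.png

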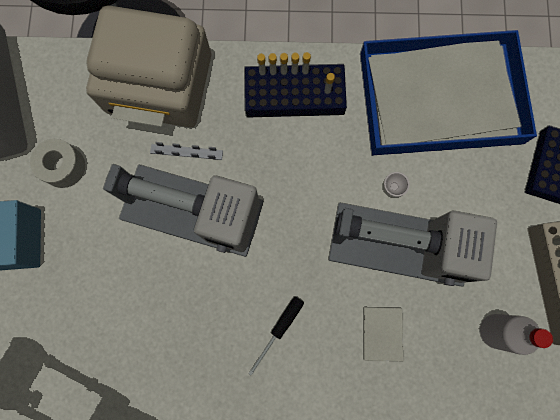

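View pics/wrist0.png

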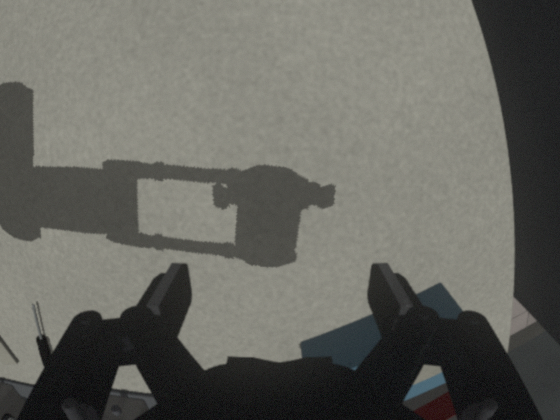

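The top view shows dark screw holes on the right-hand spindle, near (370,232) and (418,241), and none visible on the left one. I'll zoom in on both.

Run:
```python
import cv2,numpy as np
a=cv2.imread("pics/top0.png")
r=cv2.resize(a[195:295,325:505],None,fx=4.4,fy=4.4,interpolation=cv2.INTER_CUBIC);cv2.imwrite("pics/zr.png",r)
r=cv2.resize(a[155:255,95:275],None,fx=4.4,fy=4.4,interpolation=cv2.INTER_CUBIC);cv2.imwrite("pics/zl.png",r)
```

```text
(no output)
```

View pics/zr.png

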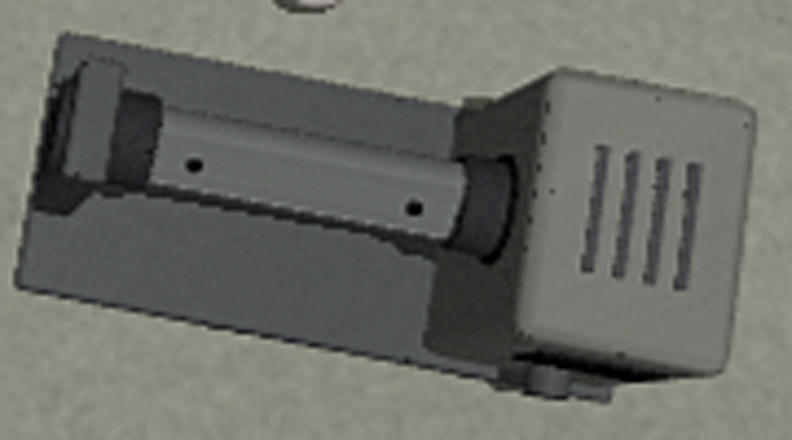

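View pics/zl.png

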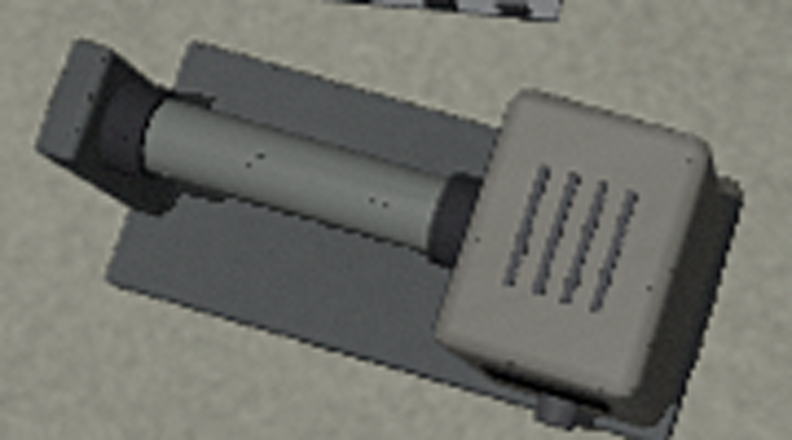

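The right-hand spindle is the flatted one: it has two big holes and a chamfer ridge. Next I'll fit its pose from the top image, and check it against the scene view.

```bash
cat > h.py <<'E'
import numpy as np
from scipy.optimize import least_squares
from scipy.spatial.transform import Rotation as Ro
TOP=dict(K=np.array([[465.5858701505697,0,280.7158325053677],[0,465.5858701505697,216.65907170765425],[0,0,1]]),
R=np.array([[0.023862463446327892,-0.9997058386758928,-0.00433808201886524],[-0.9846670965211777,-0.022752987956576275,-0.1729537815938151],[0.17280420095248228,0.008398669917173382,-0.9849203878876691]]),t=np.array([-0.010646569323364156,0.5570302212131905,0.8478201293709893]))
def proj(X,c=TOP):
    p=(c["R"]@np.atleast_2d(X).T).T+c["t"]; p=p@c["K"].T; return p[:,:2]/p[:,2:]
def frame(psi):
    return np.array([np.cos(psi),np.sin(psi),0]),np.array([-np.sin(psi),np.cos(psi),0])
def pts(p):
    mx,my,psi,a=p; ex,ey=frame(psi); M=np.array([mx,my,.1]); z=np.array([0,0,1.])
    n=np.cos(a)*z-np.sin(a)*ex
    return M,ex,ey,z,n
def tang(p,r,y,side,c=TOP):
    M,ex,ey,z,n=pts(p); C=-c["R"].T@c["t"]; v=C-(M+y*ey); v-=ey*(v@ey); D=np.linalg.norm(v); v/=D
    w=np.cross(ey,v); w*=side*np.sign(w@ex); b=r/D
    return M+y*ey+r*(b*v+np.sqrt(1-b*b)*w)
E
python3 - <<'E'
from h import *
Z=lambda q:np.array(q)/4.4+[325,195]
h=[(Z((194,165)),.045),(Z((414,208)),-.045)]
up=[Z((170,104)),Z((460,158))]
low=[Z((165,189)),Z((430,240))]
def ld(pt,A,B):
    d=(B-A)/np.linalg.norm(B-A); e=pt-A; return d[0]*e[1]-d[1]*e[0]
def res(p,useh=1,lowon=1):
    M,ex,ey,z,n=pts(p); o=[]
    for q,y in h: o+=list(proj(M+y*ey+.011*n)[0]-q)
    A,B=[proj(tang(p,.016,y,1))[0] for y in(.06,-.06)]
    o+=[ld(q,A,B) for q in up]
    al=p[3]+np.arccos(11/16); 
    # lower: flat edge or silhouette
    e=-np.sin(al)*ex+np.cos(al)*z
    A,B=[proj(tang(p,.016,y,-1))[0] for y in(.06,-.06)]
    if lowon:o+=[ld(q,A,B) for q in low]
    return np.array(o)
for lo in(0,1):
    r=least_squares(res,[.45,-.2,-.15,.6],kwargs=dict(lowon=lo)); print(r.x,r.fun.round(2))
    p=r.x; M,ex,ey,z,n=pts(p)
    for y in(.062,-.062):print('ends up',((proj(tang(p,.016,y,1))-[325,195])*4.4).round(),'low',((proj(tang(p,.016,y,-1))-[325,195])*4.4).round())
    al=p[3]-np.arccos(11/16); print('ridge',((proj(np.array([M+y*ey+.016*(np.cos(al)*z-np.sin(al)*ex) for y in(.062,-.062)]))-[325,195])*4.4).round())
    al=p[3]+np.arccos(11/16); print('lowridge',((proj(np.array([M+y*ey+.016*(np.cos(al)*z-np.sin(al)*ex) for y in(.062,-.062)]))-[325,195])*4.4).round())
from rig import get_state
s=get_state(); q=s["ee_rot"]; print(Ro.from_quat(np.r_[q[1:],q[0]]).as_matrix().round(3))
E
```

```text
[ 0.52239627 -0.20222924 -0.16776149  0.8772506 ] [-0.02  0.13  0.02 -0.13  0.1  -0.1 ]
ends up [[161. 102.]] low [[146. 178.]]
ends up [[461. 159.]] low [[446. 236.]]
ridge [[159. 137.]
 [465. 195.]]
lowridge [[146. 178.]
 [447. 236.]]
[ 0.52099701 -0.20172248 -0.16821725  0.71563222] [-0.06  0.11  0.06 -0.11 -0.68 -0.91  0.76  0.83]
ends up [[159. 105.]] low [[145. 182.]]
ends up [[460. 162.]] low [[445. 239.]]
ridge [[159. 134.]
 [465. 192.]]
lowridge [[146. 181.]
 [447. 239.]]
[[ 0.94  -0.001  0.34 ]
 [-0.34  -0.001  0.94 ]
 [-0.    -1.    -0.001]]
```

```bash
python3 -m jog '[0,55.9,0,-58.7,0,9.96,0, 0,55.9,0,-58.7,0,9.96,0, 0,55.9,0,-58.7,0,9.96,0, 0,55.9,0,-58.7,0,9.96,0, 0,55.9,0,-58.7,0,9.96,0, 0,55.9,0,-58.7,0,9.96,0, 0,55.9,0,-58.7,0,9.96,0, 0,55.9,0,-58.7,0,9.96,0, 0,55.9,0,-58.7,0,9.96,0, 0,55.9,0,-58.7,0,9.96,0, 0,55.9,0,-58.7,0,9.96,0, 0,55.9,0,-58.7,0,9.96,0]'
python3 - <<'E'
from h import *
from rig import *
s=get_state(); q=s["ee_rot"]; T=Ro.from_quat(np.r_[q[1:],q[0]]).as_matrix(); print(s["position"],T.round(3),s["qpos"].round(3))
g=np.array([.521,-.202,.231])-s["position"]; print("rem tool cm",(T.T@g*100).round(2))
E
```

```text
clock: 1.65
position: [0.4977, -0.1478, 0.2311]
ee_rot: [0.457, -0.456, 0.54, -0.54]
contact_force: [1.2, 1.2, 1.3]
width: 0.0855
[ 0.49767274 -0.14779829  0.23112686] [[-0.167  0.     0.986]
 [-0.986  0.001 -0.167]
 [-0.001 -1.     0.   ]] [-4.230e-01  1.920e-01  1.620e+00  1.000e-03  1.329e+00 -2.560e-01]
rem tool cm [4.96 0.01 3.2 ]
```

```bash
python3 -m jog '[0,0,0,0,0,0,0,0,0,0,0,0,0,0]'
cat > look.py <<'E'
from h import *
from rig import *
import cv2,sys
n=sys.argv[1]
s=get_state(); q=s["ee_rot"]; T=Ro.from_quat(np.r_[q[1:],q[0]]).as_matrix(); print(s["clock"],s["position"].round(4),s["contact_force"].round(1),s["width"])
d=get_image("wrist"); cv2.imwrite(f"pics/{n}.png",d["color"]); np.savez(f"pics/{n}.npz",T=T,p=s["position"],tc=d["tool_from_camera"],K=d["mtx"])
print(T.round(3))
E
python3 look.py w1
```

```text
clock: 1.9
position: [0.4966, -0.1454, 0.2307]
ee_rot: [0.456, -0.457, 0.541, -0.539]
contact_force: [0.7, 0.0, 0.6]
width: 0.0853
1.9 [ 0.4966 -0.1454  0.2307] [0.7 0.  0.6] 0.08532653435841643
[[-0.167 -0.002  0.986]
 [-0.986  0.001 -0.167]
 [-0.001 -1.    -0.002]]
```

View pics/w1.png

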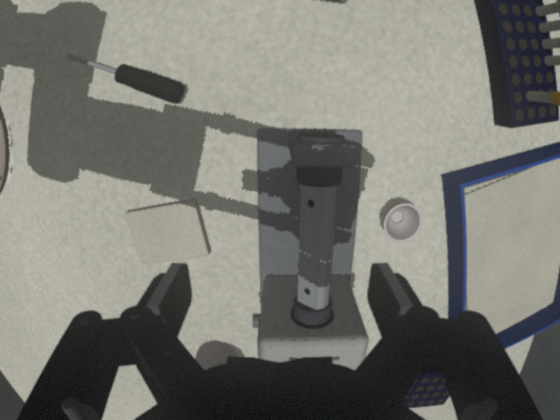

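```bash
python3 -m jog '[0,5.1,0,-1.8,1.2,0,0, 0,5.1,2,-1.8,2.4,0,0, 0,5.1,5,-1.8,3.6,0,0, 0,5.1,7,-1.8,5,0,0, 0,5.1,7,-1.8,5,0,0, 0,5.1,7,-1.8,5,0,0, 0,5.1,7,-1.8,5,0,0]'; python3 look.py w2
```

```text
clock: 2.82
position: [0.47, -0.1907, 0.1607]
ee_rot: [-0.586, 0.273, -0.324, 0.691]
contact_force: [0.9, 0.6, -0.1]
width: 0.0855
2.825 [ 0.47   -0.1907  0.1607] [ 0.9  0.6 -0.1] 0.08545187441289616
[[-0.165  0.633  0.756]
 [-0.986 -0.104 -0.128]
 [-0.002 -0.767  0.642]]
```

View pics/w2.png

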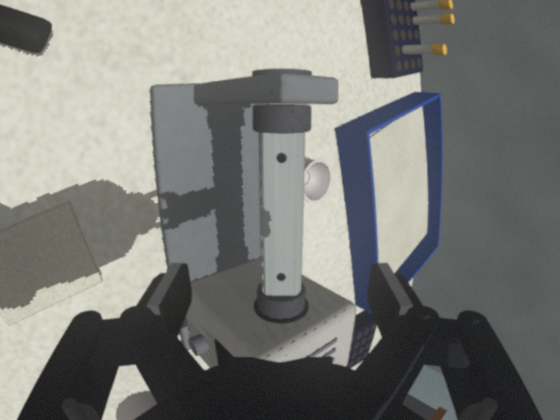

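Looking nearly along the flat's normal, I see holes at about (282,158) and (281,277), and the bar spans about 262–304 px. I'll zoom in to measure.

Run:
```python
import cv2,numpy as np
a=cv2.imread("pics/w2.png"); c=a[95:325,235:330]
cv2.imwrite("pics/w2z.png",cv2.resize(c,None,fx=2.6,fy=2.6,interpolation=cv2.INTER_CUBIC))
cv2.imwrite("pics/w2z2.png",cv2.resize(a[140:300,250:320],None,fx=5,fy=3.7,interpolation=cv2.INTER_CUBIC))
g=cv2.cvtColor(a,cv2.COLOR_BGR2GRAY)
for r in(170,215,260): print(r,g[r-4:r+5,254:312].mean(0).round().astype(int).tolist())
for (u,v) in((282,158),(281,277)):
    w=70-np.minimum(70,g[v-6:v+7,u-6:u+7].astype(float)*.7); w=np.maximum(0,100-g[v-6:v+7,u-6:u+7].astype(float)); yy,xx=np.mgrid[v-6:v+7,u-6:u+7]; print((w*xx).sum()/w.sum(),(w*yy).sum()/w.sum())
```

```text
170 [125, 125, 126, 125, 116, 98, 92, 96, 111, 136, 155, 158, 159, 160, 161, 161, 161, 160, 161, 161, 162, 165, 166, 166, 164, 163, 163, 163, 164, 165, 164, 163, 164, 164, 163, 161, 162, 163, 164, 163, 162, 162, 162, 160, 160, 160, 161, 160, 157, 153, 156, 170, 183, 187, 188, 189, 190, 188]
215 [124, 124, 125, 124, 121, 112, 97, 93, 95, 96, 98, 100, 101, 101, 104, 115, 137, 153, 158, 158, 160, 163, 165, 165, 164, 164, 164, 164, 164, 164, 163, 163, 164, 165, 163, 164, 165, 166, 165, 162, 162, 161, 162, 162, 162, 163, 162, 160, 163, 186, 211, 216, 216, 216, 214, 213, 212, 212]
260 [97, 101, 100, 98, 94, 91, 91, 96, 107, 110, 127, 149, 157, 158, 158, 157, 155, 156, 157, 157, 159, 160, 162, 162, 162, 162, 162, 163, 163, 161, 162, 163, 163, 163, 163, 162, 163, 163, 162, 160, 156, 157, 160, 162, 162, 161, 159, 165, 189, 205, 209, 212, 213, 214, 215, 214, 214, 214]
281.057497700092 157.55565777368906
280.6255349500713 276.5713266761769
```

View pics/w2z2.png

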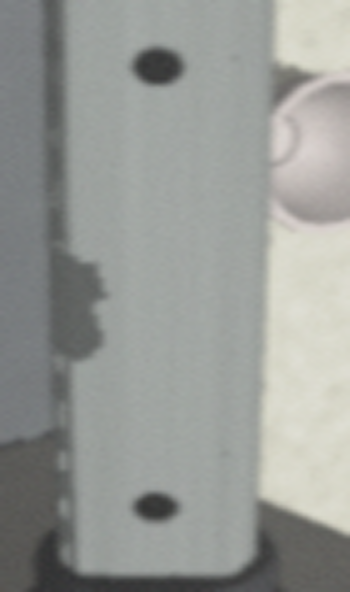

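```bash
cat > fitw.py <<'E'
from h import *
import json,sys
n=sys.argv[1]; D=json.loads(sys.argv[2])
z_=np.load(f"pics/{n}.npz"); T,p0,tc,K=z_["T"],z_["p"],z_["tc"],z_["K"]
Rw=T@tc[:3,:3]; C=T@tc[:3,3]+p0
def wp(X):
    c=Rw.T@(X-C); th=np.arctan2(np.hypot(c[0],c[1]),c[2]); ph=np.arctan2(c[1],c[0]); r=K[0,0]*th
    return np.array([K[0,2]+r*np.cos(ph),K[1,2]+r*np.sin(ph)])
cam=dict(R=np.eye(3),t=-C)
def col(f,row):  # image column of a line along bar at given row
    ys=np.linspace(-.06,.06,25); q=np.array([wp(f(y)) for y in ys]); o=np.argsort(q[:,1]); return np.interp(row,q[o,1],q[o,0])
def res(p):
    M,ex,ey,z,nn=pts(p); o=[]
    for q,y in zip(D["h"],(.045,-.045)): o+=list(wp(M+y*ey+.011*nn)-q)
    for k,s in(("L",-1),("R",1)):
        for r,c in D.get(k,[]): o.append(col(lambda y:tang(p,.016,y,s,cam),r)-c)
    for k,s in(("fl",1),("fr",-1)):
        al=p[3]+s*np.arccos(11/16)
        for r,c in D.get(k,[]): o.append(col(lambda y:M+y*ey+.016*(np.cos(al)*z-np.sin(al)*ex),r)-c)
    return np.array(o)
r=least_squares(res,[.521,-.202,-.168,float(sys.argv[3]) if len(sys.argv)>3 else .7]); print(r.x.round(4),r.fun.round(2))
M,ex,ey,z,nn=pts(r.x)
print("tool tilt",np.arcsin(T[:,1]@ex),"tool z·ey",T[:,2]@ey)
d=np.sin(r.x[3])*ex-np.cos(r.x[3])*z
tgt=M+.019*d; print("to grasp, tool cm",(T.T@(tgt-p0)*100).round(2),"turn x units",(r.x[3]-np.arcsin(T[:,1]@ex))/np.deg2rad(8), "axis in tool cm",(T.T@(M-p0)*100).round(2))
print("top residual check", proj(M+.045*ey+.011*nn),proj(M-.045*ey+.011*nn),"meas 369.1,232.5  419.1,242.3")
E
python3 fitw.py w2 '{"h":[[281.4,157.6],[280.9,276.6]],"L":[[170,258.5]],"R":[[170,304.5],[215,303],[260,301.8]],"fl":[[170,262.5],[260,264.3]]}'
python3 fitw.py w2 '{"h":[[281.4,157.6],[280.9,276.6]],"fl":[[170,262.5],[260,264.3]],"R":[[170,304.5],[215,303],[260,301.8]]}'
python3 fitw.py w2 '{"h":[[281.4,157.6],[280.9,276.6]],"L":[[170,258.5]],"R":[[170,304.5],[215,303],[260,301.8]]}'
```

```text
[ 0.5208 -0.2013 -0.1697  0.742 ] [-0.66 -0.13 -0.45  0.17 -0.06 -0.25  0.18  0.01  0.8   0.43]
tool tilt 0.6968694882419441 tool z·ey 0.0018184255606778737
to grasp, tool cm [0.22 9.87 0.16] turn x units 0.3233276527443628 axis in tool cm [0.22 7.98 0.08]
top residual check [[368.74113296 232.83438286]] [[418.83971239 242.46749746]] meas 369.1,232.5  419.1,242.3
[ 0.5207 -0.2013 -0.1695  0.7402] [-0.67 -0.13 -0.44  0.17 -0.29  0.16 -0.01  0.79  0.43]
tool tilt 0.6968707353341359 tool z·ey 0.001640549813742023
to grasp, tool cm [0.22 9.87 0.16] turn x units 0.3106352654075441 axis in tool cm [0.22 7.97 0.08]
top residual check [[368.73835825 232.84325032]] [[418.83956723 242.46511153]] meas 369.1,232.5  419.1,242.3
[ 0.5208 -0.2013 -0.171   0.7089] [-0.   -0.14  0.    0.19  0.03 -0.17  0.21 -0.01]
tool tilt 0.6968616480333137 tool z·ey 0.0028173716239009755
to grasp, tool cm [0.23 9.88 0.1 ] turn x units 0.08637032567903666 axis in tool cm [0.22 7.98 0.08]
top residual check [[368.79857606 232.61723591]] [[418.89864897 242.31596953]] meas 369.1,232.5  419.1,242.3
```

```bash
python3 -m jog '[0,0.2,3,0.1,0,0,0, 0,0.2,6,0.1,0,0,0, 0,0.2,8.5,0.1,0,0,0, 0,0.2,9.9,0.1,0,0,0, 0,0.2,9.9,0.1,0,0,0, 0,0.2,9.9,0.1,0,0,0]' && python3 look.py w3
```

```text
clock: 3.62
position: [0.5348, -0.2053, 0.0869]
ee_rot: [-0.586, 0.273, -0.322, 0.692]
contact_force: [-0.2, -0.4, 0.1]
width: 0.0855
3.625 [ 0.5348 -0.2053  0.0869] [-0.2 -0.4  0.1] 0.08554184662235273
[[-0.165  0.635  0.755]
 [-0.986 -0.106 -0.126]
 [ 0.    -0.765  0.644]]
```

View pics/w3.png

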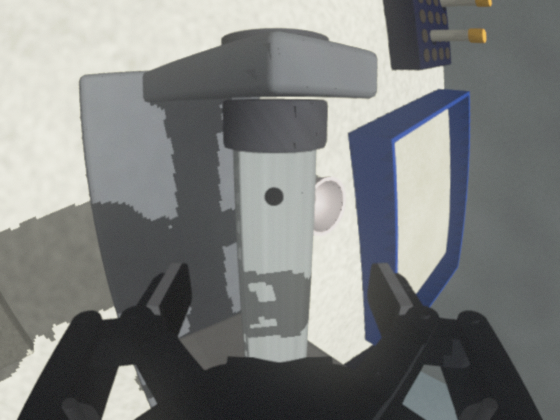

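The bar sits about 2 mm to the tool's -z side. I'll re-centre, then close.

```bash
python3 -m jog '[0,0,0,-0.2,0,0,0, 120,0,0,-0.2,0,0,0, 255,0,0,-0.2,0,0,0, 255,0,0,-0.2,0,0,0, 255,0,0,-0.2,0,0,0, 255,0,0,-0.2,0,0,0, 255,0,0,-0.2,0,0,0, 255,0,0,-0.2,0,0,0]' 40 && python3 look.py w4
```

```text
clock: 4.68
position: [0.5332, -0.2057, 0.0855]
ee_rot: [-0.585, 0.272, -0.322, 0.692]
contact_force: [-2.0, 0.5, 5.8]
width: 0.0311
4.675 [ 0.5332 -0.2057  0.0855] [-2.   0.5  5.8] 0.031084562656404392
[[-0.166  0.635  0.754]
 [-0.986 -0.107 -0.127]
 [-0.    -0.765  0.644]]
```

View pics/w4.png

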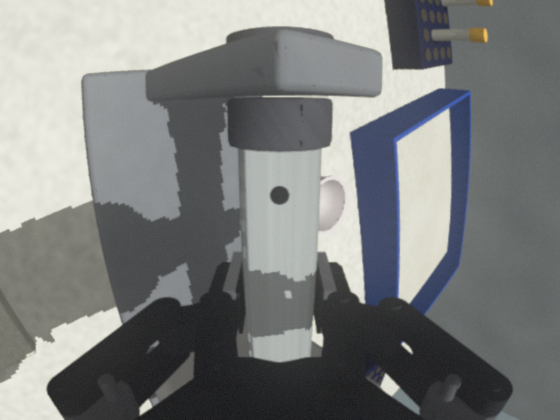

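```bash
python3 -m jog '[255,0,-0.01,-0.13,-0.5,0,0, 255,0,-0.02,-0.26,-1,0,0, 255,0,-0.07,-0.52,-2,0,0, 255,0,-0.16,-0.77,-3,0,0, 255,0,-0.29,-1.01,-4,0,0, 255,0,-0.37,-1.12,-4.5,0,0, 255,0,-0.44,-1.22,-5,0,0, 255,0,-0.46,-1.24,-5.1,0,0, 255,0,-0.46,-1.24,-5.1,0,0, 255,0,-0.46,-1.24,-5.1,0,0]' && python3 look.py w5
```

```text
clock: 5.98
position: [0.5213, -0.2014, 0.0799]
ee_rot: [0.454, -0.458, 0.545, -0.536]
contact_force: [3.4, 5.5, 0.8]
width: 0.0306
5.975 [ 0.5213 -0.2014  0.0799] [3.4 5.5 0.8] 0.030603888601376396
[[-0.168 -0.012  0.986]
 [-0.986  0.006 -0.168]
 [-0.004 -1.    -0.013]]
```

View pics/w5.png

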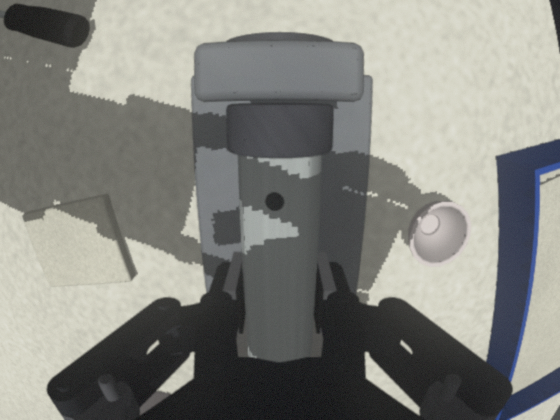

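The hole at (275,201) is left of the bar's centre at about 279.5, so the grip slipped a little. I'll quantify the slip.

```bash
sed 's/zip(D\["h"\],(.045,-.045))/zip(D["h"],(.045,))/; s/least_squares(res,\[.521,-.202,-.168,/least_squares(lambda v:np.r_[res(v),(v[:3]-[.5208,-.2013,-.17])*[500,500,300]],[.521,-.202,-.17,/' fitw.py > fit1.py
python3 - <<'E'
import cv2
a=cv2.imread("pics/w5.png");cv2.imwrite("pics/w5z.png",cv2.resize(a[140:300,215:340],None,fx=5,fy=3.7,interpolation=cv2.INTER_CUBIC))
E
```

```text
(no output)
```

View pics/w5z.png

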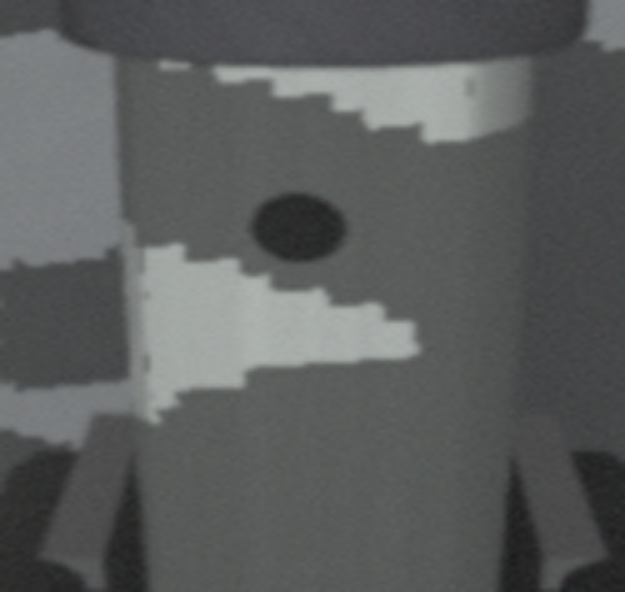

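```bash
python3 fit1.py w5 '{"h":[[274.6,201.4]],"L":[[165,238.4],[201,240]],"R":[[165,321.4],[201,320]],"fl":[[225,244]],"fr":[[165,310]]}' 0.1
python3 fit1.py w4 '{"h":[[279.5,195]],"L":[[195,240]],"R":[[195,320.5]]}' 0.7
```

```text
[ 0.5213 -0.2014 -0.1709  0.1334] [ 0.81 -0.   -0.45 -0.86  0.41  0.45  0.97 -1.32  0.23 -0.06 -0.27]
tool tilt -0.013281012885652112 tool z·ey 0.0024531272235381422
to grasp, tool cm [-0.   -0.13  0.25] turn x units 1.050608598164605 axis in tool cm [-0.01 -2.01 -0.03]
top residual check [[369.64435193 229.0397302 ]] [[419.83810561 238.73481479]] meas 369.1,232.5  419.1,242.3
[ 0.5211 -0.2015 -0.17    0.7285] [ 0.   -0.01 -0.24  0.24  0.16 -0.08 -0.01]
tool tilt 0.6997758087553339 tool z·ey 0.0022756089080576097
to grasp, tool cm [-0.21 -0.02  0.02] turn x units 0.20564528993182873 axis in tool cm [-0.21 -1.92 -0.04]
top residual check [[368.86906387 232.55203979]] [[418.96675978 242.19954497]] meas 369.1,232.5  419.1,242.3
```

```bash
python3 -m jog '[255,0,-0.01,-0.13,-0.5,0,0, 255,0,-0.02,-0.26,-1,0,0, 255,0,-0.02,-0.3,-1.15,0,0, 255,0,-0.02,-0.3,-1.15,0,0, 255,0,-0.02,-0.3,-1.15,0,0]' && python3 look.py w6
python3 - <<'E'
import cv2
a=cv2.imread("pics/w6.png");cv2.imwrite("pics/w6z.png",cv2.resize(a[140:300,215:340],None,fx=5,fy=3.7,interpolation=cv2.INTER_CUBIC))
E
```

```text
clock: 6.65
position: [0.5181, -0.2009, 0.0802]
ee_rot: [0.416, -0.493, 0.586, -0.49]
contact_force: [2.8, 5.8, 1.1]
width: 0.0308
6.65 [ 0.5181 -0.2009  0.0802] [2.8 5.8 1.1] 0.030783603532570616
[[-0.168 -0.17   0.971]
 [-0.986  0.033 -0.165]
 [-0.004 -0.985 -0.173]]
```

View pics/w6z.png

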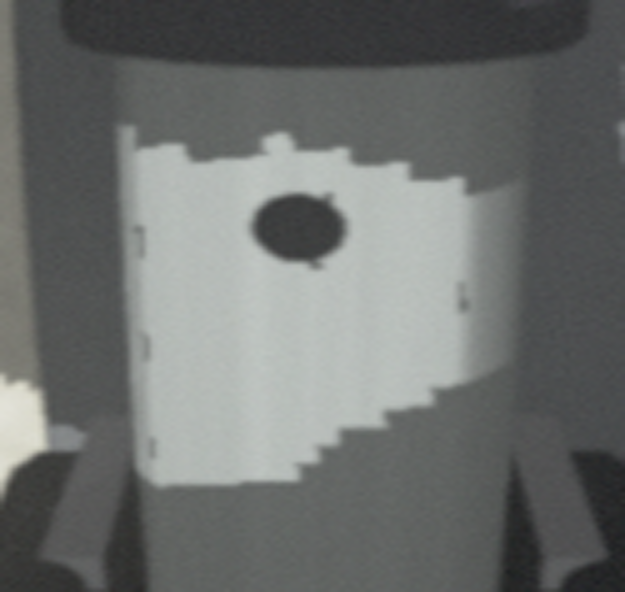

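The hole is at the same spot in the tool view, so the grip held this time. The estimated angle is about -0.03 rad. Now I'll release and back off.

```bash
python3 fit1.py w6 '{"h":[[274.6,201.4]],"L":[[165,238.4],[201,240]],"R":[[165,321.4],[201,320]],"fr":[[200,308.5]],"fl":[[200,242.8]]}' 0.0; python3 -m jog '[0,0,0,0,0,0,0, 0,0,0,0,0,0,0, 0,0,0,0,0,0,0, 0,0,0,0,0,0,0, 0,0,0,0,0,0,0, 0,0,-3,0,0,0,0, 0,0,-6,0,0,0,0, 0,0,-10,0,0,0,0, 0,0,-12,0,0,0,0, 0,0,-12,0,0,0,0, 0,0,-12,0,0,0,0]' && python3 look.py w7
python3 - <<'E'
from rig import *
import cv2
d=get_image("top")["color"];cv2.imwrite("pics/t7.png",d)
E
```

```text
[ 0.5213 -0.2014 -0.1701 -0.017 ] [ 0.48  0.   -0.49 -0.88  0.41  0.46  1.05 -1.09  0.27 -0.04 -0.03]
tool tilt -0.1741456515586956 tool z·ey 0.0020944981734215534
to grasp, tool cm [-0.   -0.13  0.28] turn x units 1.1251235997131042 axis in tool cm [-0.01 -2.   -0.02]
top residual check [[369.77918658 228.11390335]] [[419.96781855 237.76294796]] meas 369.1,232.5  419.1,242.3
clock: 8.07
position: [0.5373, -0.2061, 0.1977]
ee_rot: [0.415, -0.495, 0.585, -0.49]
contact_force: [-0.3, 0.3, -0.4]
width: 0.0852
8.075 [ 0.5373 -0.2061  0.1977] [-0.3  0.3 -0.4] 0.08518597770267115
[[-0.166 -0.173  0.971]
 [-0.986  0.03  -0.163]
 [-0.001 -0.984 -0.175]]
```

View pics/w7.png

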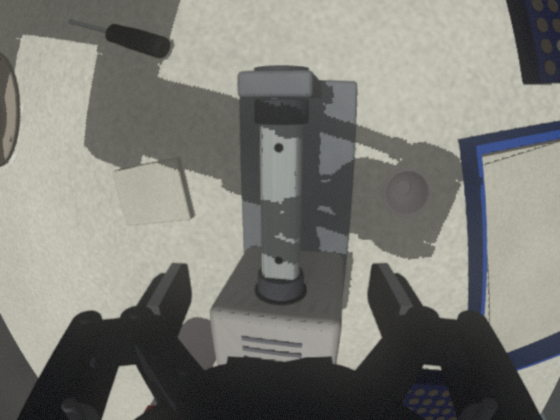

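View pics/t7.png

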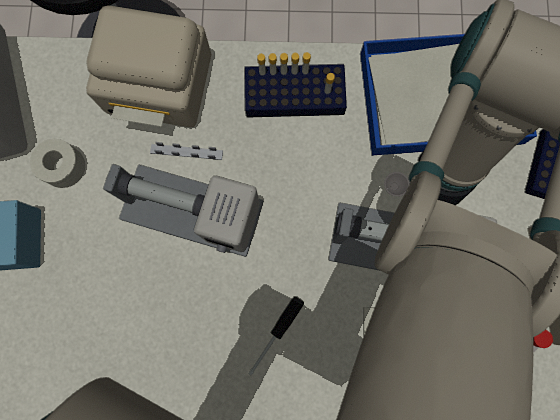

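Released. The wrist view shows holes at about (278,148) and (279,260). The round spindle looks unchanged in the top view. I'll refine the fit from this view.

Run:
```python
import cv2
a=cv2.imread("pics/w7.png");cv2.imwrite("pics/w7z.png",cv2.resize(a[120:280,245:325],None,fx=5,fy=3.7,interpolation=cv2.INTER_CUBIC))
```

```text
(no output)
```

View pics/w7z.png

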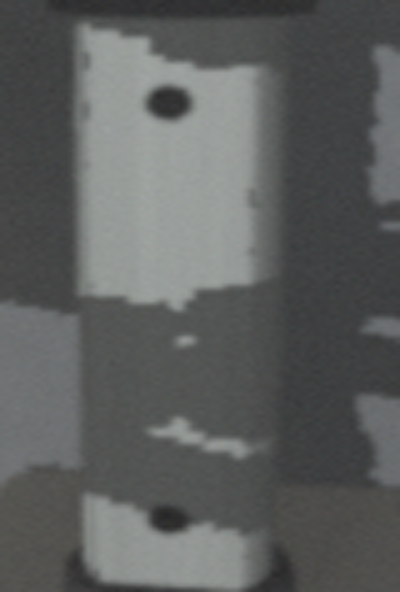

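```bash
python3 fitw.py w7 '{"h":[[278.8,147.6],[278.6,260]],"L":[[174,260.6],[217,261]],"R":[[174,301.6],[217,300]],"fr":[[160,295.8],[190,295.4]]}' 0
python3 fitw.py w7 '{"h":[[278.8,147.6],[278.6,260]],"L":[[174,260.6],[217,261]],"R":[[174,301.6],[217,300]]}' 0
python3 fitw.py w7 '{"h":[[278.8,147.6],[278.6,260]],"R":[[174,301.6],[217,300]],"fr":[[160,295.8],[190,295.4]]}' 0
```

```text
[ 0.5213 -0.2013 -0.1739 -0.0585] [ 0.66 -0.21  0.11  0.27 -0.7  -0.6   0.42  0.81 -0.27 -0.46]
tool tilt -0.17639467400471262 tool z·ey 0.00710869555817397
to grasp, tool cm [-0.2  11.8   0.31] turn x units 0.8441025617289001 axis in tool cm [-0.2   9.91  0.09]
top residual check [[369.79783563 227.77409616]] [[419.95141559 237.60717572]] meas 369.1,232.5  419.1,242.3
[ 0.5214 -0.2013 -0.1719 -0.0292] [ 0.12 -0.21 -0.15  0.27 -0.73 -0.54  0.39  0.87]
tool tilt -0.17639559356113638 tool z·ey 0.005205473123613502
to grasp, tool cm [-0.2  11.79  0.37] turn x units 1.0544556720790854 axis in tool cm [-0.2   9.91  0.09]
top residual check [[369.76902217 227.98451937]] [[419.94155224 237.72383736]] meas 369.1,232.5  419.1,242.3
[ 0.5209 -0.2012 -0.1737 -0.1007] [ 0.63 -0.21  0.11  0.27 -0.22  0.21 -0.27 -0.46]
tool tilt -0.1763947956853006 tool z·ey 0.006918781943748282
to grasp, tool cm [-0.2  11.81  0.18] turn x units 0.54241114249248 axis in tool cm [-0.2   9.92  0.04]
top residual check [[369.79793337 227.79407884]] [[419.9510587  237.61733747]] meas 369.1,232.5  419.1,242.3
```

The estimates run from -0.03 to -0.10, all within tolerance. For an independent check I'll clear the arm from the top camera's view.

```bash
python3 -m jog '[0,0,-4,0,0,0,0, 0,0,-8,0,0,0,0, 0,-6,-8,0,0,0,0, 0,-12,-8,0,0,0,0, 0,-18,-8,-3,0,0,0, 0,-24,-8,-6,0,0,0, 0,-30,-8,-9,0,0,0, 0,-30,-8,-9,0,0,0, 0,-30,-8,-9,0,0,0, 0,-30,-8,-9,0,0,0]'
python3 - <<'E'
from rig import *
import cv2
d=get_image("top")["color"];cv2.imwrite("pics/t8.png",d)
cv2.imwrite("pics/t8z.png",cv2.resize(d[195:295,325:505],None,fx=4.4,fy=4.4,interpolation=cv2.INTER_CUBIC))
E
```

```text
clock: 9.43
position: [0.5145, 0.1005, 0.2926]
ee_rot: [0.414, -0.495, 0.585, -0.491]
contact_force: [0.3, -0.7, 0.6]
width: 0.0854
```

View pics/t8.png

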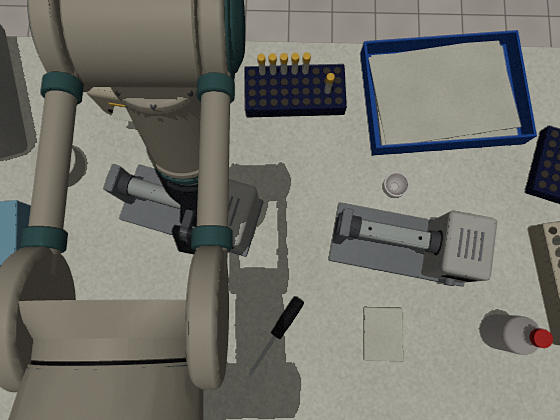

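View pics/t8z.png

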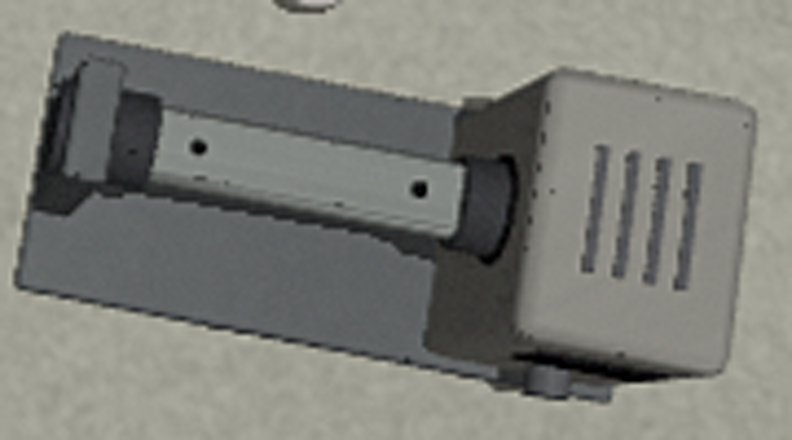

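The top view has the holes at (370.0,228.6) and (420.2,238.0), which gives an angle of roughly 0 to +0.05 rad. Both cameras put it well within ±0.2, and the contact force is about zero.

```bash
python3 -c "
from rig import *
s=get_state();print(s['clock'],abs(s['qd']).max(),s['contact_force'].round(1));print(sign_off())"
```

```text
9.475 0.005644491182615515 [-0.7 -0.5  0.5]
the job is handed in; nothing more can be done
None
```

The flat now faces up to within about 0.1 rad by my measurements, inside the 0.2 rad allowed. The job was handed in at 9.5 s; the hand-in gave no verdict.

- **Finding it:** The flatted spindle is the one on the robot's right, at about (0.521, -0.201). Its flat started leaning about 0.72 rad.
- **Turning it:** I gripped the round sides with the tool leaning along the flat's normal and turned about the spindle axis. The grip slipped about 0.1 rad, so I measured the 0.13 rad left over and added a turn of 0.16 rad. Then I opened the gripper and backed off.
- **Last checks:** The wrist camera gave -0.03 to -0.10 rad after release. The top camera gave roughly 0 to +0.05 rad. They differ by up to about 0.15 rad.
- **Round spindle:** The arm never went near it except to pass well above. It looked unchanged in the top view after release; in the last top picture the arm partly hid it.
- **At hand-in:** The arm was clear and still, with contact force about zero.

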